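Steady a rolling objective over the lamp

ROBOT

A 7-joint arm with a two-finger parallel gripper is mounted at the origin on the work surface. World frame = base frame: x ahead of the robot, y to its left, z up, the work surface at z = 0. Lengths are in mm, angles in rad, forces in N, time in s.
With the tool pointing down it reaches from about 400 to 925 mm from the base axis. Payload 4.1 kg.
Tool frame: the origin (TCP) lies at the very end of the fingers, on their centre line; the grasp point (between the pads) lies 19 mm behind it; z points along the fingers, x is the direction in which the jaws open and shut, and the axes are right-handed (so a half turn about z gives the same grasp; the last joint's range is limited). The gripper opens to 85 mm and grips with 20 to 120 N. Pads are 22 mm wide; open, the fingers measure 114 mm over their backs; the gripper's body (76 mm by 85 mm) begins 54 mm behind the grasp point. The pads swing forward as they close: fully open they stand 13 mm farther back than shut.
Start: joints at [1.143, 0.398, 0.045, 1.537, -0.019, 1.207, -0.051], TCP at [209.927, -615.202, 231.347] pointing down, gripper open.
Joint ranges: [-2.82, 2.82], [-0.49, 2.23], [-1.37, 1.46], [0, 2.46], [-1.36, 4.5], [0.23, 2], [-2.94, 2.94]. Speed limits (rad/s): [2.57, 2.57, 3.14, 3.14, 3.14, 3.14, 3.14].

INTERFACE

Orientations are given as a rotation vector (axis times angle).
In Python, from plant import bot gives the robot as it stands.
- The arm moves only by the tool step_arm, never from a script. Its arguments are lists of equal length, an entry for each row: "linear": the shift along the tool's x, y, z in m, a list of three; "rotation": the turn, a rotation vector about the tool's x, y, z in degrees, a list of three; "hand": the opening, from -1 (shut) to 1 (fully open). In form: {"linear": [[dx, dy, dz], ...], "rotation": [[ax, ay, az], ...], "hand": [hand, ...]}. A call has 1 to 20 rows; each row is the pose to reach, as a shift and turn from the pose measured when the call began, along the tool's axes at that moment; what a row does not reach only later rows make up. A row lasts 1/8 s, in which the tool goes at most 62.5 mm and 10.7 degrees, less where a joint would pass 70% of its speed; a pose out of reach is approached as far as the arm can. A call with a gripper value outside its range is refused whole. The fingers move at their own pace and stop on an object; "force" is the grip in N (left out, the last holds). Time passes only in rows, so rows that repeat a pose let the fingers close. It gives the time, the measured TCP pose, the force and the opening at its end, in the units of the state.
- bot.state(): the state, without advancing time (a new reading comes with each control period).
- bot.get_image(name): name is "scene" or "top"; returns a dict with "img" (420x560x3 uint8, blue, green, red), "fovy" (degrees; the focal length in pixels is half the picture's height over the tangent of half this angle, whatever the lens; pixels are square), "cx", "cy" (the principal point, pixels), "dist" ([k1, k2, p1, p2, k3] as OpenCV has them; the pictures are not rectified), "R" (3x3) and "t" (3): a world point X has camera coordinates R X + t. Camera axes: x right, y down, z forward; pixel columns grow to the right and rows downward; lengths in mm; the calibration is good to about 2 mm. A picture is of the moment at which its call begins. There is no depth.
- bot.finish_job(): hands the job in, once; it reports no verdict.
The state is a dict: "time_s": time; "joint_positions": joint angles; "dq": joint speeds; "tau": joint torques, N m; "tcp_pos": TCP position; "orientation": TCP orientation; "force": force on the tool from outside, world axes, zero at the start; "wrist_torque": the same for the moment, N m; "finger_gap": finger opening in mm.
Only numpy, scipy, OpenCV 4.12 (cv2) and the standard library are available. Lean on these libraries where they do the work, as an engineer would, in place of code of your own. Each camera call takes 0.05 s, during which the arm holds its last target.

TASK

Pick up the lens tray by its blue grip and carry it to hang a few centimetres above the round glass of the lamp, with the tray's middle over the middle of the glass; tilt the tray gently to bring the free-running objective trolley on it to a stop with its green band between the yellow marks and keep it there over the lamp for at least four seconds. Never touch the trolley or let it run into an end stop, and leave the other things on the bench alone. Finish while still holding the tray there, with the trolley resting between the marks: the robot then keeps its last pose.

Things in the scene. Friction and masses are not known exactly. Their poses are not given: they have to be found in the camera images.
- tray: Aluminium lens tray, 110 mm (x) x 300 mm (y), about 0.4 kg. Origin at the centre of its underside, z up. Flat bed 8 mm above the underside. Side walls 20 mm high, with yellow marks at y = -20 and +20 mm. End stops 36 mm high, inner faces at y = -144 and +144 mm. From the middle of the -x side a 30 mm wide arm bends over the bed (bar at 74 to 82 mm) and carries the blue grip.
- tray_grip (a point): Middle of the blue grip, on the tray's z axis, 106 mm above the underside. The grip is an upright block, 14 mm thick along the tray's y axis, 32 mm wide along x, from 82 to 126 mm above the underside: pinch it from above along the tray's y axis.
- trolley (a joint): Position of the trolley along the tray's y axis, in m: 0 in the tray's middle, positive towards the tray's +y; it meets an end stop at -0.101 and +0.101. Guide rails keep it on the bed. It runs freely: its acceleration relative to the tray is 9.81 x tilt - tray acceleration along y (tilt positive when the +y end is lower), with a running resistance under 1 mrad of slope.
- trolley_mid (a point): Middle of the brass objective with a green band that lies on the four-wheeled trolley (86 mm long along the tray's y, 60 mm over the wheels, about 0.2 kg). 46 mm above the tray's underside, above the middle of the trolley; the highest part of the trolley's load is 60 mm above the underside.
- lamp_glass (a point): Centre of the lamp's round glass (70 mm diameter), on top of the fixed white lamp base, 150 x 150 mm and 40 mm high; the glass is level and 40 mm above the bench. z up.
- oil: Amber jar, 44 mm diameter, 85 mm high; origin at the centre of its underside. Leave alone.
- dish: Glass dish, 90 mm diameter, 16 mm high; origin at the centre of its underside. Leave alone.
- slidebox: Blue slide box, 90 x 160 x 32 mm; origin at the centre of its underside. Leave alone.
- driver: Screwdriver with a red handle, 160 mm long, lying flat. Leave alone.
- beaker: Glass beaker, 64 mm diameter, 75 mm high; origin at the centre of its underside. Leave alone.
- tipbox: Green tip box, 80 x 120 x 55 mm; origin at the centre of its underside. Leave alone.
Things that resemble listed ones, but are neither listed nor needed, are in the scene too. Of the things like the part that bears lamp_glass, leave any that is pink, purple or red; of the rest the smaller one is meant.

How it is judged:
By the outcome, as a careful person would: the job done as asked, in the order asked, and still so for the second after the job is handed in, while the arm keeps its last pose, push and grip.
It also fails if it takes over 58 s, if anything falls off the work surface, if the arm or the gripper's body presses on something with over 40 N, if the wrist force passes 120 N, or if a joint passes its speed limit or range.

## Working session

There is one attempt and no reset: what is moved stays moved. The work goes in short steps, Python scripts to look and compute and a tool call to move; the robot and the scene stay as the last step left them, time stands still between calls to the robot, and variables do not carry over. Pictures are saved under pics/ and viewed, and the job is handed in when it is done.

Besides the shell and the picture viewer there is one more tool, called after "Request:" as name(argument=value, ...) on one line, values as JSON. step_arm: Moves the arm, as the interface text tells. Its arguments: {"type":"object","properties":{"linear":{"type":"array"},"rotation":{"type":"array"},"hand":{"type":"array"},"force":{"type":"number"}},"required":["linear","rotation","hand"]}

```bash
mkdir -p pics; ls; python3 - <<'E'
from plant import bot
import cv2,json
print(bot.state())
for n in("scene","top"):
    d=bot.get_image(n); cv2.imwrite(f"pics/{n}0.png",d["img"]); print(n,{k:(v.tolist() if hasattr(v,'tolist') else v) for k,v in d.items() if k!="img"})
E
```

```text
pics
{'time_s': 0.0, 'joint_positions': array([ 1.14299431,  0.39918725,  0.04506101,  1.5379157 , -0.01867545,
        1.2068829 , -0.05069185]), 'dq': array([ 6.53016902e-04, -4.62953619e-05,  1.09493523e-04,  7.81535504e-04,
        5.07704173e-04, -3.45586149e-04, -2.07917280e-03]), 'tau': array([-4.08470469e-04, -4.75128043e+01,  1.36446252e+00, -2.54216784e+01,
        1.16428459e-02,  9.42322018e-03, -1.99320624e-05]), 'tcp_pos': array([ 209.67879899, -614.56863479,  230.25120752]), 'orientation': array([-2.554329  ,  1.82720687,  0.00266422]), 'force': array([ 0.13439823, -0.36653809, -0.46673936]), 'wrist_torque': array([-0.02525982,  0.01982723,  0.00923691]), 'finger_gap': 85.42314227857938}
scene {'fovy': 46.429668622458124, 'cx': 274.5149979098984, 'cy': 205.56338585996713, 'dist': [0.02351207068371444, 0.0, 0.0, 0.0, 0.0], 'R': [[0.8263949776931508, 0.5629556173735036, 0.012341544115451854], [0.4687433810842416, -0.6756202791376634, -0.569049102545342], [-0.3120111913589798, 0.4760443375207427, -0.8222109249950326]], 't': [-444.1045710308661, -199.68142515039884, 1859.1122144067917]}
top {'fovy': 52.02634683600405, 'cx': 280.8706908660319, 'cy': 205.58280431437313, 'dist': [-0.0732751581148357, 0.0, 0.0, 0.0, 0.0], 'R': [[0.012765125950831388, -0.9998939175232128, -0.007014646073939792], [-0.9949386462191654, -0.012001974600479793, -0.09976493805573215], [0.0996701651399959, 0.008252654468270532, -0.9949863073807568]], 't': [2.517494697651264, 552.2870221651968, 1713.3434169525665]}
```

View pics/scene0.png

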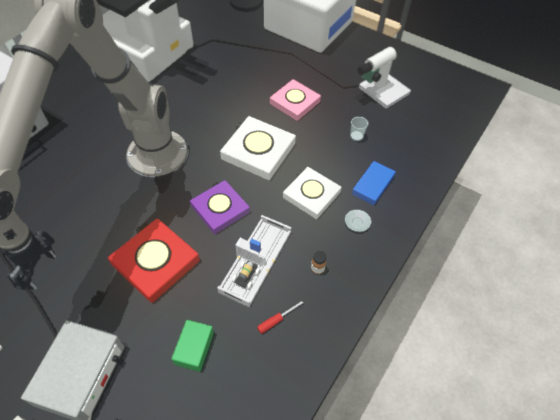

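View pics/top0.png

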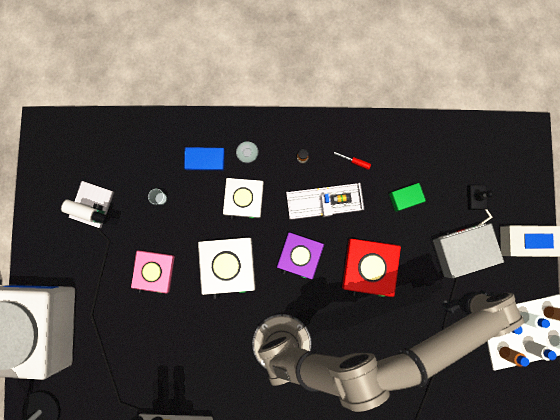

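```bash
python3 - <<'E'
import cv2
a=cv2.imread("pics/top0.png")[170:230,275:375]; b=cv2.imread("pics/scene0.png")[210:310,210:310]
cv2.imwrite("pics/z1.png",cv2.resize(a,None,fx=8,fy=8,interpolation=cv2.INTER_CUBIC));cv2.imwrite("pics/z2.png",cv2.resize(b,None,fx=6,fy=6,interpolation=cv2.INTER_CUBIC))
E
```

```text
(no output)
```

View pics/z1.png

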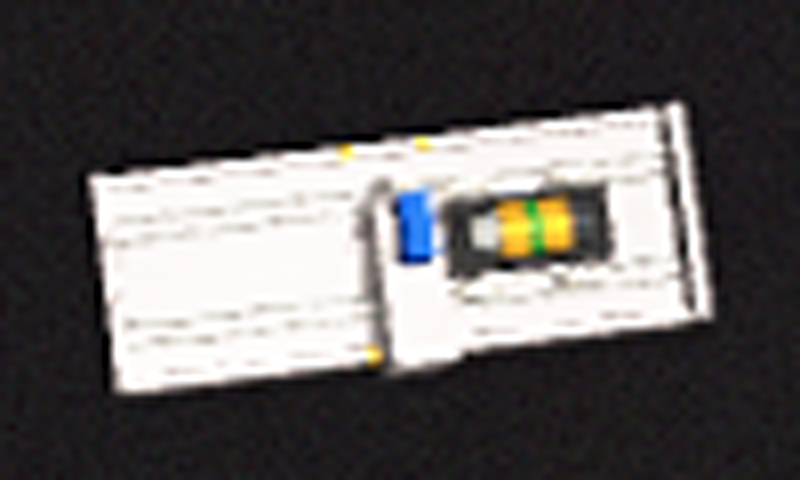

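View pics/z2.png

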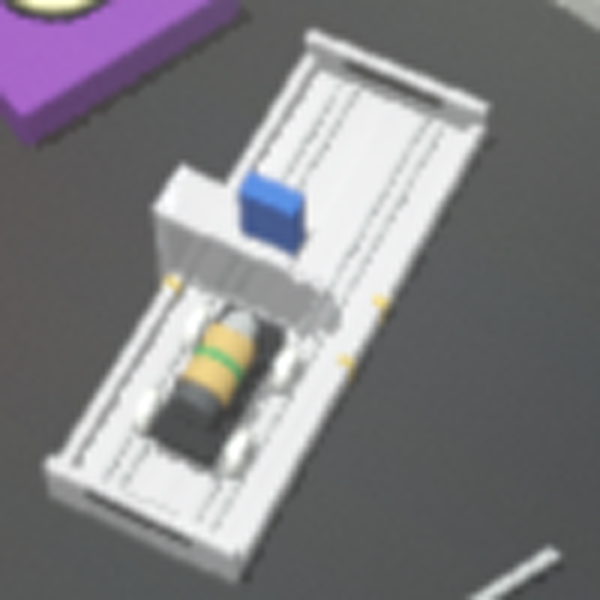

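```bash
cat > h.py <<'E'
import numpy as np,cv2
from scipy.spatial.transform import Rotation as Ro
from scipy.optimize import least_squares
def cam(d):
    f=d["img"].shape[0]/2/np.tan(np.radians(d["fovy"])/2)
    return np.array([[f,0,d["cx"]],[0,f,d["cy"]],[0,0,1.]]),np.array(d["dist"],float),np.array(d["R"]),np.array(d["t"])
def proj(d,X):
    K,D,R,t=cam(d); return cv2.projectPoints(np.atleast_2d(np.asarray(X,float)),cv2.Rodrigues(R)[0],t,K,D)[0].reshape(-1,2)
def ray(d,uv):
    K,D,R,t=cam(d); p=cv2.undistortPoints(np.array([[uv]],float),K,D).ravel(); return -R.T@t,R.T@np.r_[p,1]
def onz(d,uv,z):
    c,v=ray(d,uv); return c+v*(z-c[2])/v[2]
E
cat > a.py <<'E'
from h import *
from plant import bot
import pickle
T=bot.get_image("top");S=bot.get_image("scene");pickle.dump((T,S),open("cal.pkl","wb"))
for n,d in(("T",T),("S",S)): print(n,"C",ray(d,(280,210))[0].round())
t=lambda *p:(275+p[0]/8-.44,170+p[1]/8-.44); s=lambda *p:(210+p[0]/6-.42,210+p[1]/6-.42)
M=[(-55,150,36),(55,150,36),(55,-150,36),(-55,-150,36)]
pt=[t(118,388),t(92,176),t(680,105),t(710,318)]; ps=[s(310,34),s(488,106),s(240,553),s(50,465)]
def w(p,X): X=np.array(X,float); c,q=np.cos(p[2]),np.sin(p[2]); return np.c_[p[0]+c*X[:,0]-q*X[:,1],p[1]+q*X[:,0]+c*X[:,1],X[:,2]]
f=lambda p:np.r_[proj(T,w(p,M))-pt,proj(S,w(p,M))-ps].ravel()
r=least_squares(f,[550,-100,0]);print(r.x,r.fun.reshape(-1,2).round(1).tolist())
p=r.x
print("grip proj",proj(T,w(p,[[0,0,126]])),proj(S,w(p,[[0,0,126]])),"vs scene",s(273,190), t(418,198))
def loc(X): c,q=np.cos(p[2]),np.sin(p[2]);d=X[:2]-p[:2];return c*d[0]+q*d[1],-q*d[0]+c*d[1]
print("band",loc(onz(T,t(537,226),58)),loc(onz(S,s(217,355),56)))
# lamp: glass blob
for n,d,(u,v) in(("T",T,(243,197)),("S",S,(312,189))):
    im=d["img"][v-22:v+23,u-30:u+31].astype(int); m=((im.min(2)>100)&(im[...,2]-im[...,0]>25)).astype(np.uint8)
    k,l,st,ce=cv2.connectedComponentsWithStats(m); i=1+st[1:,4].argmax(); c=ce[i]+[u-30,v-22]; print(n,c,st[i],onz(d,c,40))
np.save("tray0.npy",p)
print(bot.state()["time_s"])
E
python3 a.py
```

```text
T C [ 379.   -5. 1760.]
S C [1041. -770. 1420.]
[ 5.75954757e+02 -1.65545392e+02  1.41045068e-01] [[-0.1, 0.3], [-0.4, -0.2], [-0.5, -0.7], [-0.3, -0.6], [0.3, -0.5], [-0.0, -0.2], [-0.8, 0.5], [-0.8, 0.3]]
grip proj [[326.50983758 197.38771616]] [[254.96045033 241.69011948]] vs scene (255.08, 241.24666666666667) (326.81, 194.31)
band (np.float64(-2.2619518010707447), np.float64(-67.56589246913666)) (np.float64(-0.9775940846758644), np.float64(-63.1933652036839))
T [242.48582996 196.86234818] [ 21  14  18  17 247] [584.42571507 164.4105278   40.        ]
S [312.03508772 188.49122807] [ 20  13  21  18 285] [584.15302039 164.92153215  40.        ]
0.2
```

```bash
cat > b.py <<'E'
from h import *
from plant import bot
P=[];Q=[];W=[]
for i in range(6):
    bot.get_image("top"); s=bot.state();P.append(s["tcp_pos"]);Q.append(s["orientation"]);W.append(np.r_[s["force"],s["wrist_torque"]])
print(np.std(P,0),np.std(Q,0)*1e3,np.std(W,0));print(np.mean(P,0),s["time_s"])
R=Ro.from_rotvec(s["orientation"]).as_matrix();print(R.round(4));s2=bot.state();print(s2["orientation"]-s["orientation"])
E
python3 b.py
```

```text
[0.03419395 0.09055265 0.15730699] [1.90440501e+03 1.36233229e+03 3.92332440e-01] [0.44781709 0.53218353 0.27593336 0.03545905 0.01414527 0.03076471]
[ 209.88998532 -615.06856526  231.09891914] 0.5
[[ 0.323  -0.9464 -0.    ]
 [-0.9464 -0.323  -0.    ]
 [ 0.      0.     -1.    ]]
[0. 0. 0.]
```

```bash
cat >> h.py <<'E'
import json
def pose(xyz,yaw,tilt=0.,roll=0.):
    """tool pose for tray yaw; tilt>0: tray +y end lower, about tray x"""
    Rz=Ro.from_euler('z',yaw)*Ro.from_euler('x',-tilt)*Ro.from_euler('y',roll)
    R0=np.array([[0,-1,0],[-1,0,0],[0,0,-1.]])  # tool x=-tray y, tool y=-tray x, z down
    return np.array(xyz,float),Rz*Ro.from_matrix(R0)
def rows(s,tg,nd=4,na=3):
    R=Ro.from_rotvec(s["orientation"]);p=s["tcp_pos"]
    L=[];A=[]
    for x,Rt in tg:
        L.append((R.inv().apply(x-p)/1000).round(nd).tolist()); A.append(np.degrees((R.inv()*Rt).as_rotvec()).round(na).tolist())
    return L,A
def mj(u): u=np.clip(u,0,1); return 10*u**3-15*u**4+6*u**5
def show(L,A,h=None):
    print('"linear":',json.dumps(L));print('"rotation":',json.dumps(A))
    if h is not None: print('"hand":',h,len(L))
E
cat > c.py <<'E'
from h import *
from plant import bot
s=bot.state();p=np.load("tray0.npy");p0=s["tcp_pos"]
a=np.array([p[0],p[1],240]); tg=[]
R0=Ro.from_rotvec(s["orientation"]);x=R0.as_matrix()[:,0];y0=np.arctan2(x[0],-x[1]);print(y0)
for k in range(1,16):
    u=mj(k/15); tg.append(pose(p0+u*(a-p0),y0+u*(p[2]-y0)))
show(*rows(s,tg,3,1),[1]*15)
E
python3 c.py
```

```text
0.3288727138149523
"linear": [[-0.001, -0.001, -0.0], [-0.006, -0.009, -0.0], [-0.018, -0.028, -0.001], [-0.037, -0.06, -0.001], [-0.064, -0.103, -0.002], [-0.098, -0.156, -0.003], [-0.135, -0.215, -0.004], [-0.173, -0.276, -0.005], [-0.21, -0.336, -0.006], [-0.243, -0.388, -0.007], [-0.27, -0.432, -0.008], [-0.29, -0.463, -0.008], [-0.301, -0.482, -0.009], [-0.306, -0.49, -0.009], [-0.307, -0.492, -0.009]]
"rotation": [[0.0, -0.0, 0.0], [0.0, -0.0, 0.2], [0.0, -0.0, 0.6], [0.0, -0.0, 1.3], [0.0, -0.0, 2.3], [0.0, -0.0, 3.4], [0.0, -0.0, 4.7], [0.0, -0.0, 6.1], [0.0, -0.0, 7.3], [0.0, -0.0, 8.5], [0.0, -0.0, 9.5], [0.0, -0.0, 10.1], [0.0, -0.0, 10.6], [0.0, -0.0, 10.7], [0.0, -0.0, 10.8]]
"hand": [1, 1, 1, 1, 1, 1, 1, 1, 1, 1, 1, 1, 1, 1, 1] 15
```

Request:
step_arm(linear=[[-0.001,-0.001,0],[-0.006,-0.009,0],[-0.018,-0.028,-0.001],[-0.037,-0.06,-0.001],[-0.064,-0.103,-0.002],[-0.098,-0.156,-0.003],[-0.135,-0.215,-0.004],[-0.173,-0.276,-0.005],[-0.21,-0.336,-0.006],[-0.243,-0.388,-0.007],[-0.27,-0.432,-0.008],[-0.29,-0.463,-0.008],[-0.301,-0.482,-0.009],[-0.306,-0.49,-0.009],[-0.307,-0.492,-0.009],[-0.307,-0.492,-0.009]], rotation=[[0,0,0],[0,0,0.2],[0,0,0.6],[0,0,1.3],[0,0,2.3],[0,0,3.4],[0,0,4.7],[0,0,6.1],[0,0,7.3],[0,0,8.5],[0,0,9.5],[0,0,10.1],[0,0,10.6],[0,0,10.7],[0,0,10.8],[0,0,10.8]], hand=[1,1,1,1,1,1,1,1,1,1,1,1,1,1,1,1], force=40)

```text
time_s: 2.5
tcp_pos: [575.7, -167.1, 240.2]
orientation: [2.369, -2.062, 0.0]
force: [-0.5, 0.4, -1.1]
finger_gap: 85.4
```

```bash
python3 - <<'E'
from h import *
from plant import bot
for n in("scene","top"):
    d=bot.get_image(n); z=d["img"][200:320,190:330] if n=="scene" else d["img"][150:240,250:390]
    cv2.imwrite(f"pics/{n}1.png",cv2.resize(z,None,fx=5,fy=5,interpolation=cv2.INTER_CUBIC))
s=bot.state();print(s["time_s"],s["tcp_pos"],s["joint_positions"].round(2));print(Ro.from_rotvec(s["orientation"]).as_matrix().round(4))
E
```

```text
2.6 [ 575.64077069 -167.18681395  240.32109685] [ 0.39  0.31 -0.22  1.65  0.07  1.2  -1.28]
[[ 1.376e-01 -9.905e-01 -4.000e-04]
 [-9.905e-01 -1.376e-01 -7.000e-04]
 [ 6.000e-04  5.000e-04 -1.000e+00]]
```

View pics/scene1.png

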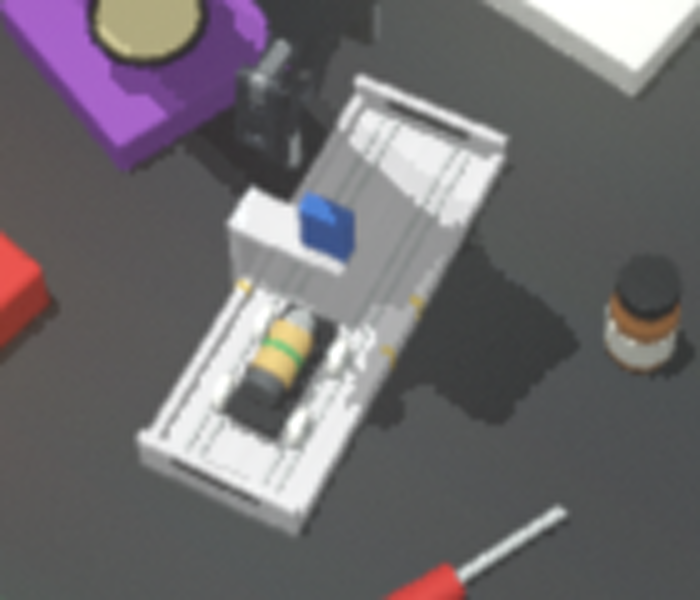

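View pics/top1.png

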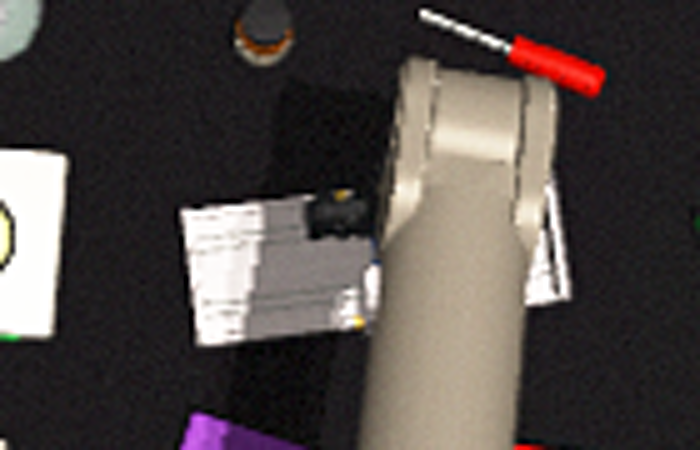

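Request:
step_arm(linear=[[-0.001,0,0.005],[-0.0015,0,0.02],[-0.0015,0,0.045],[-0.0015,0,0.075],[-0.0015,0,0.105],[-0.0015,0,0.128],[-0.0015,0,0.141],[-0.0015,0,0.147],[-0.0015,0,0.148],[-0.0015,0,0.148],[-0.0015,0,0.148]], rotation=[[0,0,0],[0,0,0],[0,0,0],[0,0,0],[0,0,0],[0,0,0],[0,0,0],[0,0,0],[0,0,0],[0,0,0],[0,0,0]], hand=[1,1,1,1,1,1,1,1,1,1,1], force=40)

```text
time_s: 3.98
tcp_pos: [575.9, -165.9, 93.1]
orientation: [2.369, -2.063, 0.002]
force: [-1.1, -0.1, -0.5]
finger_gap: 85.3
```

```bash
python3 - <<'E'
from h import *
from plant import bot
d=bot.get_image("scene"); z=d["img"][200:320,190:330]
cv2.imwrite(f"pics/scene2.png",cv2.resize(z,None,fx=5,fy=5,interpolation=cv2.INTER_CUBIC))
s=bot.state();print(s["time_s"],s["tcp_pos"],s["force"]);print(Ro.from_rotvec(s["orientation"]).as_matrix().round(4))
p=np.load("tray0.npy");print(p)
E
```

```text
4.025 [ 575.82910341 -165.87221204   92.97199067] [-0.72260955 -0.65121497  0.12024967]
[[ 1.377e-01 -9.905e-01  8.000e-04]
 [-9.905e-01 -1.377e-01 -1.000e-03]
 [ 1.100e-03 -7.000e-04 -1.000e+00]]
[ 5.75954757e+02 -1.65545392e+02  1.41045068e-01]
```

View pics/scene2.png

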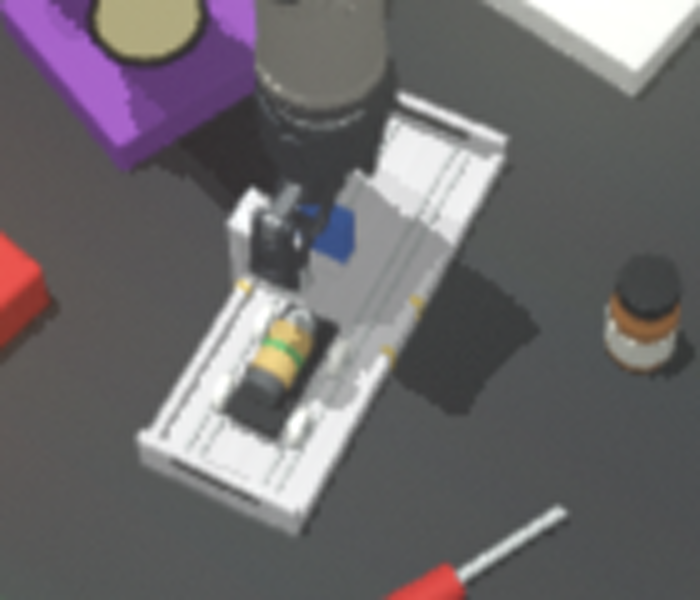

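Request:
step_arm(linear=[[0,0,0],[0,0,0],[0,0,0],[0,0,0],[0,0,0],[0,0,0],[0,0,0],[0,0,0]], rotation=[[0,0,0],[0,0,0],[0,0,0],[0,0,0],[0,0,0],[0,0,0],[0,0,0],[0,0,0]], hand=[0.5,0.1,-0.2,-0.4,-0.6,-0.8,-1,-1], force=60)

```text
time_s: 5.03
tcp_pos: [576.0, -166.1, 93.1]
orientation: [2.369, -2.063, 0.003]
force: [0.7, -1.8, 1.8]
finger_gap: 13.4
```

```bash
cat > look.py <<'E'
from h import *
from plant import bot
import sys
def meas(s,d,yaw=None,off=None,verbose=True):
    """trolley position from green band in scene image given tray pose from tcp"""
    R=Ro.from_rotvec(s["orientation"]).as_matrix()
    ty=-R[:,0]; tx=-R[:,1]; tz=-R[:,2]
    org=s["tcp_pos"]+R[:,2]*(TCPH)   # tray underside centre
    im=d["img"].astype(int); 
    g=im[...,1]-np.maximum(im[...,0],im[...,2])
    # expected band locus
    best=[];
    line=proj(d,[org+ty*y+tz*55 for y in range(-105,106,2)])
    m=np.zeros(g.shape,np.uint8); cv2.polylines(m,[line.round().astype(np.int32)],False,1,11)
    w=np.where((m>0)&(g>12),g,0).astype(float)
    if w.sum()==0: return None
    v,u=np.indices(g.shape); c=np.array([(w*u).sum()/w.sum(),(w*v).sum()/w.sum()])
    i=((line-c)**2).sum(1).argmin()
    C,V=ray(d,c); V/=np.linalg.norm(V)
    # intersect with plane tz=55 above org
    n=tz; X=C+V*(((org+tz*ZB-C)@n)/(V@n))
    r=X-org
    return r@ty,r@tx,w.sum(),c
TCPH=93.; ZB=57.
def tilt(s):
    R=Ro.from_rotvec(s["orientation"]).as_matrix(); return 1e3*R[2,0],1e3*R[2,1]  # ty_z=-R[2,0]; +y lower => tilt=+R[2,0]
if __name__=="__main__":
    s=bot.state()
    d=bot.get_image("scene")
    print(s["time_s"],s["tcp_pos"].round(1),"gap",round(s["finger_gap"],1),"F",s["force"].round(1),s["wrist_torque"].round(3))
    print("tilt mrad",np.round(tilt(s),2),"meas",meas(s,d))
    n=sys.argv[1]
    c=proj(d,[s["tcp_pos"]])[0].astype(int); z=d["img"][max(0,c[1]-60):c[1]+80,max(0,c[0]-80):c[0]+80]
    cv2.imwrite(f"pics/{n}.png",cv2.resize(z,None,fx=4,fy=4,interpolation=cv2.INTER_CUBIC))
E
python3 look.py g1
```

```text
5.025 [ 576.  -166.1   93.1] gap 13.4 F [ 0.7 -1.8  1.8] [-0.057 -0.059 -0.025]
tilt mrad [ 1.37 -1.08] meas (np.float64(-64.41471778709924), np.float64(2.586602787256622), np.float64(750.0), array([246.42      , 269.47866667]))
```

View pics/g1.png

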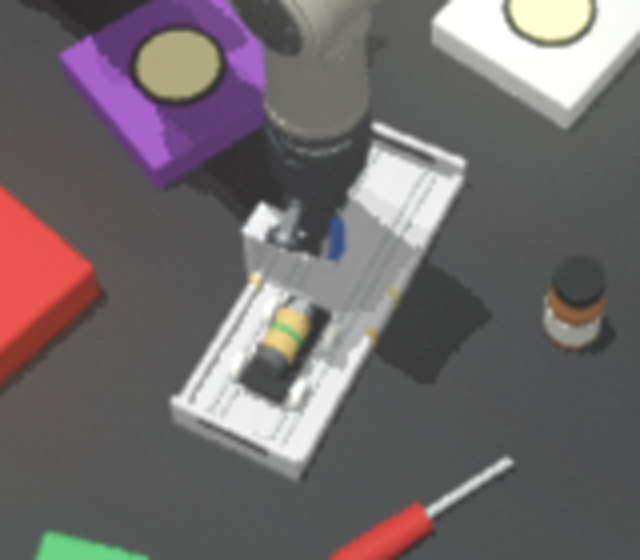

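Request:
step_arm(linear=[[0,0,-0.001],[0,0,-0.003],[0,0,-0.008],[0,0,-0.015],[0,0,-0.022],[0,0,-0.028],[0,0,-0.03]], rotation=[[0,0.06,0],[0,0.15,0],[0,0.2,0],[0,0.2,0],[0,0.2,0],[0,0.2,0],[0,0.2,0]], hand=[-1,-1,-1,-1,-1,-1,-1])

```text
time_s: 5.95
tcp_pos: [576.4, -166.2, 123.9]
orientation: [2.368, -2.062, 0.009]
force: [-0.6, -0.3, -5.0]
finger_gap: 13.4
```

```bash
python3 look.py g2; python3 look.py g3
```

```text
5.95 [ 576.4 -166.2  123.9] gap 13.4 F [-0.6 -0.3 -5. ] [0.165 0.066 0.007]
tilt mrad [ 5.34 -2.22] meas (np.float64(-59.47768828052259), np.float64(1.8943973245158556), np.float64(735.0), array([246.71020408, 263.52108844]))
6.0 [ 576.3 -166.1  123.8] gap 13.3 F [-0.2  0.1 -4.4] [ 0.14   0.004 -0.001]
tilt mrad [ 5.29 -2.  ] meas (np.float64(-58.99378500918639), np.float64(1.875758305775049), np.float64(897.0), array([246.76254181, 263.3812709 ]))
```

View pics/g3.png

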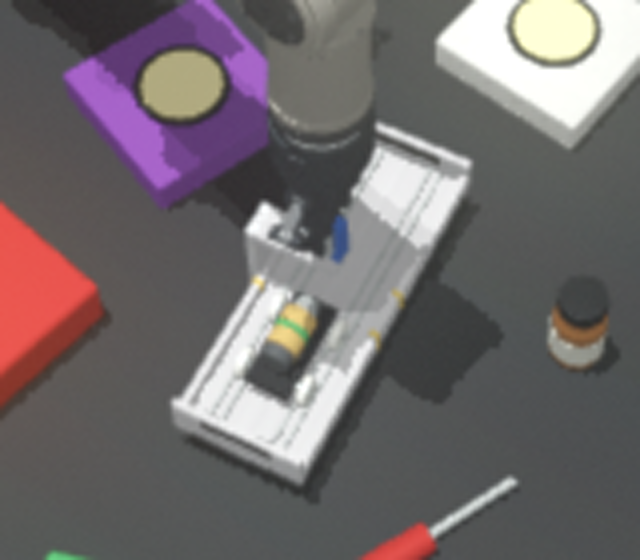

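```bash
cat > plan.py <<'E'
from h import *
from plant import bot
from look import meas,tilt
H=73. # TCP above reference point in the tray (20 mm above the underside)
def plan(n,y,v,ref,path,w=1.2,z=1.0,yaw=0.1385,roll=-1.1e-3,s=None,u0=0.,amax=0.12,goal=0.):
    """path(t)-> ref point displacement world & tray accel (world) ; y,v mm"""
    s=s or bot.state(); R=Ro.from_rotvec(s["orientation"]).as_matrix()
    ty=np.array([-np.sin(yaw),np.cos(yaw),0]); tg=[];T=[]
    for k in range(1,n+1):
        t=k/8; X,_=path(t); A=np.mean([path(t-.125+q)[1] for q in (.02,.06,.1)],0)@ty
        ad=np.clip(-w*w*(y-goal)-2*z*w*v,-amax*1e3,amax*1e3)
        th=(ad+A)/9810.; v+=ad/8; y+=v/8; T.append((round(th*1e3,1),round(y,1),round(v,1)))
        _,Rt=pose([0,0,0],yaw,th+ref,roll); tg.append((X-H*Rt.as_matrix()[:,2],Rt))
    print("plan (tilt,y,v):",T); L,A=rows(s,tg,4,3); show(L,A); print(len(L),"rows")
def minjerk(p0,p1,T,t0=0.):
    p0=np.array(p0,float);p1=np.array(p1,float)
    def f(t):
        u=np.clip((t+t0)/T,0,1); return p0+(p1-p0)*mj(u),(p1-p0)*(60*u-180*u*u+120*u**3)/T**2*(0<u<1)
    return f
def refpt(s): return s["tcp_pos"]+H*Ro.from_rotvec(s["orientation"]).as_matrix()[:,2]
E
python3 - <<'E'
from plan import *
s=bot.state();r=refpt(s);print(r)
plan(8,-59.,12.,1.3e-3,minjerk(r,[r[0],r[1],168-73],1.0),w=1.0,s=s)
E
```

```text
[ 576.28513189 -166.42592784   50.45736576]
plan (tilt,y,v): [(np.float64(3.6), np.float64(-57.0), np.float64(16.4)), (np.float64(2.5), np.float64(-54.5), np.float64(19.4)), (np.float64(1.6), np.float64(-51.9), np.float64(21.4)), (np.float64(0.9), np.float64(-49.0), np.float64(22.5)), (np.float64(0.4), np.float64(-46.2), np.float64(23.0)), (np.float64(0.0), np.float64(-43.3), np.float64(23.0)), (np.float64(-0.3), np.float64(-40.5), np.float64(22.7)), (np.float64(-0.5), np.float64(-37.7), np.float64(22.1))]
"linear": [[0.0, -0.0, -0.0007], [0.0001, -0.0, -0.0046], [0.0002, -0.0001, -0.0123], [0.0003, -0.0001, -0.0223], [0.0004, -0.0001, -0.0323], [0.0005, -0.0001, -0.0399], [0.0005, -0.0001, -0.0438], [0.0005, -0.0001, -0.0445]]
"rotation": [[-0.026, -0.014, -0.031], [-0.026, -0.077, -0.031], [-0.026, -0.126, -0.031], [-0.026, -0.165, -0.031], [-0.026, -0.194, -0.03], [-0.026, -0.217, -0.03], [-0.026, -0.234, -0.03], [-0.026, -0.247, -0.03]]
8 rows
```

Request:
step_arm(linear=[[0,0,-0.0007],[0,0,-0.0046],[0.0002,0,-0.012],[0.0003,0,-0.022],[0.0004,0,-0.032],[0.0005,0,-0.04],[0.0005,0,-0.044],[0.0005,0,-0.0445]], rotation=[[0,-0.01,-0.03],[-0.03,-0.07,-0.03],[-0.03,-0.12,-0.03],[-0.03,-0.16,-0.03],[-0.03,-0.19,-0.03],[-0.03,-0.21,-0.03],[-0.03,-0.23,-0.03],[-0.03,-0.24,-0.03]], hand=[-1,-1,-1,-1,-1,-1,-1,-1])

```text
time_s: 7.05
tcp_pos: [576.2, -166.4, 168.3]
orientation: [-2.37, 2.062, -0.003]
force: [-0.4, -1.0, -5.5]
finger_gap: 13.0
```

```bash
cat > rect.py <<'E'
from look import *
def rectify(s,d,h=30,f=2):
    R=Ro.from_rotvec(s["orientation"]).as_matrix(); org=s["tcp_pos"]+R[:,2]*TCPH; ty,tx,tz=-R[:,0],-R[:,1],-R[:,2]
    ys=np.arange(-144,144,1/f); xs=np.arange(60,-60,-1/f)
    P=org+ty*ys[None,:,None]+tx*xs[:,None,None]+tz*h
    uv=proj(d,P.reshape(-1,3)).reshape(len(xs),len(ys),2).astype(np.float32)
    return cv2.remap(d["img"],uv[...,0],uv[...,1],cv2.INTER_CUBIC),xs,ys
if __name__=="__main__":
    s=bot.state();d=bot.get_image("scene");s1=bot.state();d1=bot.get_image("scene")
    for a,b in((s,d),(s1,d1)): print(a["time_s"],a["tcp_pos"].round(1),"tilt",np.round(tilt(a),2),"meas",meas(a,b),"F",a["force"].round(1),a["wrist_torque"].round(3))
    r,_,_=rectify(s1,d1); cv2.imwrite(f"pics/{sys.argv[1]}.png",r)
    import pickle; pickle.dump((s1,d1),open(sys.argv[1]+".pkl","wb"))
E
python3 rect.py r1
```

```text
7.05 [ 576.2 -166.4  168.3] tilt [ 1.09 -1.48] meas (np.float64(-36.583762061014184), np.float64(1.2083977075916448), np.float64(620.0), array([249.55322581, 250.42903226])) F [-0.4 -1.  -5.5] [ 0.109  0.02  -0.025]
7.1 [ 576.  -166.4  167.9] tilt [ 0.89 -0.92] meas (np.float64(-35.530898707391266), np.float64(0.7408910322497284), np.float64(656.0), array([249.5152439, 250.1097561])) F [-0.3  0.5 -4.5] [ 0.019  0.019 -0.002]
```

View pics/r1.png

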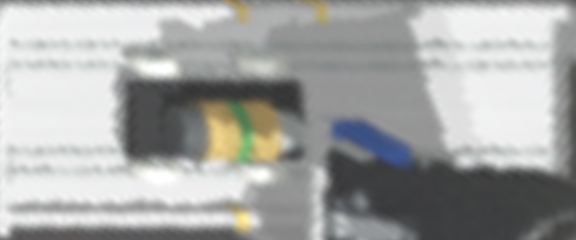

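```bash
python3 - <<'E'
from plan import *
s=bot.state();r=refpt(s);print(r,s["time_s"])
plan(20,-34.5,21.,1.3e-3,minjerk(r,[580,0,95],2.5),w=1.0,s=s)
E
```

```text
[ 575.92083799 -166.36922469   94.71869551] 7.15
plan (tilt,y,v): [(np.float64(2.7), np.float64(-32.0), np.float64(20.1)), (np.float64(8.5), np.float64(-29.6), np.float64(19.0)), (np.float64(12.2), np.float64(-27.4), np.float64(18.0)), (np.float64(14.1), np.float64(-25.2), np.float64(16.9)), (np.float64(14.5), np.float64(-23.3), np.float64(15.8)), (np.float64(13.6), np.float64(-21.4), np.float64(14.8)), (np.float64(11.5), np.float64(-19.7), np.float64(13.8)), (np.float64(8.7), np.float64(-18.1), np.float64(12.8)), (np.float64(5.2), np.float64(-16.6), np.float64(11.9)), (np.float64(1.4), np.float64(-15.2), np.float64(11.0)), (np.float64(-2.6), np.float64(-14.0), np.float64(10.1)), (np.float64(-6.4), np.float64(-12.8), np.float64(9.3)), (np.float64(-9.9), np.float64(-11.7), np.float64(8.6)), (np.float64(-12.8), np.float64(-10.7), np.float64(7.9)), (np.float64(-14.9), np.float64(-9.8), np.float64(7.3)), (np.float64(-15.8), np.float64(-9.0), np.float64(6.7)), (np.float64(-15.5), np.float64(-8.2), np.float64(6.1)), (np.float64(-13.6), np.float64(-7.5), np.float64(5.6)), (np.float64(-9.9),
[... 440 characters left out ...]
 -0.0206, -0.0003], [-0.1365, -0.0226, -0.0003], [-0.1462, -0.0242, -0.0003], [-0.1536, -0.0254, -0.0004], [-0.1588, -0.0262, -0.0004], [-0.1619, -0.0267, -0.0004], [-0.1633, -0.0269, -0.0004], [-0.164, -0.027, -0.0004]]
"rotation": [[0.032, 0.188, -0.0], [0.032, 0.517, -0.001], [0.032, 0.73, -0.001], [0.032, 0.84, -0.001], [0.032, 0.862, -0.001], [0.032, 0.808, -0.001], [0.032, 0.692, -0.001], [0.032, 0.527, -0.001], [0.032, 0.328, -0.0], [0.032, 0.109, -0.0], [0.032, -0.118, -0.0], [0.032, -0.338, 0.0], [0.032, -0.538, 0.0], [0.032, -0.703, 0.0], [0.032, -0.821, 0.001], [0.032, -0.877, 0.001], [0.032, -0.857, 0.001], [0.032, -0.748, 0.0], [0.032, -0.535, 0.0], [0.032, -0.206, 0.0]]
20 rows
```

Request:
step_arm(linear=[[-0.0004,0,0],[-0.0021,-0.0002,0],[-0.0053,-0.0007,0],[-0.0106,-0.0015,0],[-0.0181,-0.0028,0],[-0.0278,-0.0044,0],[-0.0395,-0.0063,0],[-0.0528,-0.0085,0],[-0.0672,-0.0109,0],[-0.0822,-0.0135,0],[-0.0972,-0.016,0],[-0.1117,-0.0184,0],[-0.1249,-0.0206,0],[-0.1365,-0.0226,0],[-0.1462,-0.0242,0],[-0.1536,-0.0254,0],[-0.1588,-0.0262,0],[-0.1619,-0.0267,0],[-0.1633,-0.0269,0],[-0.164,-0.027,0]], rotation=[[0.03,0.19,0],[0.03,0.52,0],[0.03,0.73,0],[0.03,0.84,0],[0.03,0.86,0],[0.03,0.81,0],[0.03,0.69,0],[0.03,0.53,0],[0.03,0.33,0],[0.03,0.11,0],[0.03,-0.12,0],[0.03,-0.34,0],[0.03,-0.54,0],[0.03,-0.7,0],[0.03,-0.82,0],[0.03,-0.88,0],[0.03,-0.86,0],[0.03,-0.75,0],[0.03,-0.53,0],[0.03,-0.12,0]], hand=[-1,-1,-1,-1,-1,-1,-1,-1,-1,-1,-1,-1,-1,-1,-1,-1,-1,-1,-1,-1])

```text
time_s: 9.65
tcp_pos: [580.0, -0.5, 167.6]
orientation: [-2.368, 2.062, -0.0]
force: [0.2, 0.6, -5.8]
finger_gap: 13.1
```

```bash
python3 rect.py r2
```

```text
9.65 [ 5.800e+02 -5.000e-01  1.676e+02] tilt [-0.72 -1.02] meas (np.float64(-21.929718222217716), np.float64(2.28884258386667), np.float64(373.0), array([283.59785523, 210.14477212])) F [ 0.2  0.6 -5.8] [ 0.034 -0.01   0.007]
9.7 [579.9  -0.  167.6] tilt [-0.88 -1.  ] meas (np.float64(-22.75081624624505), np.float64(2.599363776952646), np.float64(362.0), array([283.64364641, 210.25690608])) F [-0.5  0.2 -5.9] [ 0.053 -0.011  0.009]
```

View pics/r2.png

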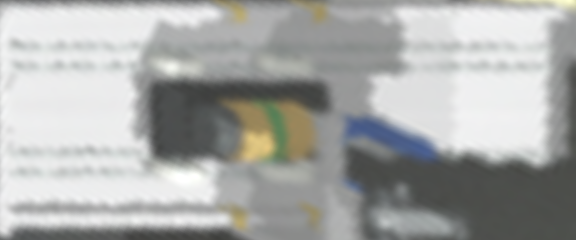

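```bash
python3 - <<'E'
from plan import *
s=bot.state();r=refpt(s);print(r,s["time_s"])
plan(6,-23.5,-11.,1.3e-3,minjerk(r,[580,0,95],.5),w=1.3,s=s)
E
```

```text
[5.80001175e+02 1.14219949e-01 9.46007957e+01] 9.75
plan (tilt,y,v): [(np.float64(6.8), np.float64(-23.8), np.float64(-2.5)), (np.float64(4.6), np.float64(-23.4), np.float64(3.4)), (np.float64(3.3), np.float64(-22.5), np.float64(7.2)), (np.float64(2.2), np.float64(-21.3), np.float64(9.6)), (np.float64(1.1), np.float64(-19.9), np.float64(11.0)), (np.float64(0.5), np.float64(-18.5), np.float64(11.6))]
"linear": [[-0.0007, 0.0, -0.0], [-0.0005, 0.0, -0.0002], [-0.0003, 0.0, -0.0004], [-0.0002, 0.0, -0.0004], [-0.0002, 0.0, -0.0004], [-0.0001, 0.0, -0.0004]]
"rotation": [[0.003, 0.533, 0.012], [0.003, 0.409, 0.012], [0.003, 0.334, 0.012], [0.003, 0.27, 0.012], [0.003, 0.21, 0.012], [0.003, 0.175, 0.012]]
6 rows
```

Request:
step_arm(linear=[[-0.0007,0,0],[-0.0005,0,0],[-0.0003,0,0],[-0.0002,0,0],[-0.0002,0,0],[-0.0001,0,0]], rotation=[[0,0.53,0],[0,0.41,0],[0,0.33,0],[0,0.27,0],[0,0.21,0],[0,0.17,0]], hand=[-1,-1,-1,-1,-1,-1])

```text
time_s: 10.5
tcp_pos: [579.9, 0.0, 167.6]
orientation: [2.37, -2.062, 0.003]
force: [0.4, 0.6, -5.3]
finger_gap: 12.8
```

```bash
sed -i 's/s=bot.state();d=bot.get_image("scene");s1=bot.state();d1=bot.get_image("scene")/s=bot.state();d=bot.get_image("scene");bot.get_image("scene");bot.get_image("scene");s1=bot.state();d1=bot.get_image("scene")/' rect.py; python3 rect.py r3
```

```text
10.5 [579.9   0.  167.6] tilt [ 1.69 -1.05] meas (np.float64(-15.627011339077946), np.float64(1.4828755595440277), np.float64(394.0), array([284.29949239, 208.47969543])) F [ 0.4  0.6 -5.3] [-0.004  0.038 -0.005]
10.65 [5.799e+02 1.000e-01 1.676e+02] tilt [ 1.74 -1.03] meas (np.float64(-13.564632914840997), np.float64(2.010936274559728), np.float64(399.0), array([284.72681704, 208.05764411])) F [ 0.4  1.1 -4.9] [0.019 0.023 0.005]
```

View pics/r3.png

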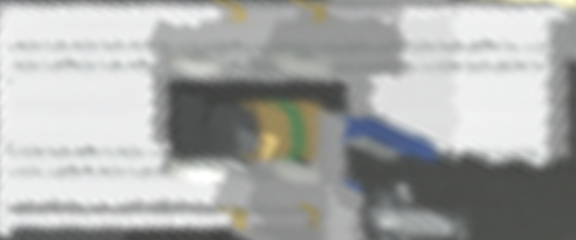

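```bash
python3 - <<'E'
from plan import *
s=bot.state();r=refpt(s);print(r,s["time_s"])
plan(20,-12.5,13.,1.5e-3,minjerk(r,[584.3,164.7,95],2.4),w=1.0,s=s)
E
```

```text
[ 5.80001424e+02 -2.48964299e-02  9.46018420e+01] 10.7
plan (tilt,y,v): [(np.float64(2.5), np.float64(-11.1), np.float64(11.3)), (np.float64(9.1), np.float64(-9.9), np.float64(9.9)), (np.float64(13.3), np.float64(-8.8), np.float64(8.6)), (np.float64(15.4), np.float64(-7.8), np.float64(7.6)), (np.float64(15.7), np.float64(-7.0), np.float64(6.7)), (np.float64(14.4), np.float64(-6.3), np.float64(5.9)), (np.float64(12.0), np.float64(-5.6), np.float64(5.2)), (np.float64(8.6), np.float64(-5.0), np.float64(4.6)), (np.float64(4.5), np.float64(-4.5), np.float64(4.1)), (np.float64(0.2), np.float64(-4.1), np.float64(3.6)), (np.float64(-4.2), np.float64(-3.7), np.float64(3.2)), (np.float64(-8.4), np.float64(-3.3), np.float64(2.9)), (np.float64(-12.0), np.float64(-3.0), np.float64(2.6)), (np.float64(-14.8), np.float64(-2.7), np.float64(2.3)), (np.float64(-16.4), np.float64(-2.4), np.float64(2.1)), (np.float64(-16.6), np.float64(-2.2), np.float64(1.9)), (np.float64(-15.1), np.float64(-2.0), np.float64(1.7)), (np.float64(-11.6), np.float64(-1.8), np.float64(1.5)), (np.float64(-5.8), np.float64(-1.6
[... 422 characters left out ...]
13, -0.0218, -0.0005], [-0.1409, -0.0236, -0.0006], [-0.1494, -0.025, -0.0006], [-0.1555, -0.0261, -0.0006], [-0.1594, -0.0267, -0.0006], [-0.1613, -0.027, -0.0006], [-0.1621, -0.027, -0.0007], [-0.1625, -0.027, -0.0007]]
"rotation": [[0.005, 0.132, 0.01], [0.005, 0.51, 0.01], [0.004, 0.75, 0.01], [0.004, 0.869, 0.01], [0.004, 0.885, 0.01], [0.004, 0.813, 0.01], [0.005, 0.672, 0.01], [0.005, 0.477, 0.01], [0.005, 0.247, 0.01], [0.005, -0.003, 0.011], [0.005, -0.256, 0.011], [0.005, -0.494, 0.011], [0.005, -0.701, 0.011], [0.005, -0.86, 0.012], [0.005, -0.954, 0.012], [0.005, -0.966, 0.012], [0.005, -0.88, 0.012], [0.005, -0.679, 0.011], [0.005, -0.345, 0.011], [0.005, -0.026, 0.011]]
20 rows
```

Request:
step_arm(linear=[[-0.0004,0,0],[-0.0022,-0.0003,0],[-0.0058,-0.0008,0],[-0.0116,-0.0017,0],[-0.0198,-0.0031,0],[-0.0303,-0.0049,-0.0001],[-0.0428,-0.007,-0.0002],[-0.057,-0.0094,-0.0002],[-0.0721,-0.0119,-0.0003],[-0.0876,-0.0146,-0.0004],[-0.1029,-0.0172,-0.0004],[-0.1172,-0.0196,-0.0005],[-0.13,-0.0218,-0.0005],[-0.1409,-0.0236,-0.0006],[-0.1494,-0.025,-0.0006],[-0.1555,-0.0261,-0.0006],[-0.1594,-0.0267,-0.0006],[-0.1613,-0.027,-0.0006],[-0.1621,-0.027,-0.0007],[-0.1625,-0.027,-0.0007]], rotation=[[0,0.13,0.01],[0,0.51,0.01],[0,0.75,0.01],[0,0.87,0.01],[0,0.885,0.01],[0,0.81,0.01],[0,0.67,0.01],[0,0.48,0.01],[0,0.25,0.01],[0,0,0.01],[0,-0.255,0.01],[0,-0.495,0.01],[0,-0.7,0.01],[0,-0.86,0.01],[0,-0.955,0.01],[0,-0.965,0.01],[0,-0.88,0.01],[0,-0.68,0.01],[0,-0.345,0.01],[0,-0.025,0.01]], hand=[-1,-1,-1,-1,-1,-1,-1,-1,-1,-1,-1,-1,-1,-1,-1,-1,-1,-1,-1,-1])

```text
time_s: 13.2
tcp_pos: [584.2, 164.5, 168.0]
orientation: [2.369, -2.062, 0.003]
force: [0.6, 0.3, -5.5]
finger_gap: 13.0
```

```bash
python3 rect.py r4
```

```text
13.2 [584.2 164.5 168. ] tilt [ 1.85 -0.96] meas (np.float64(12.570833019557487), np.float64(12.6768862055168), np.float64(59.0), array([319.        , 170.94915254])) F [ 0.6  0.3 -5.5] [-0.001  0.01   0.033]
13.35 [584.2 164.8 168.1] tilt [ 1.4  -1.08] meas (np.float64(13.960831219116653), np.float64(13.244894268739797), np.float64(50.0), array([319.36, 170.66])) F [-0.5 -1.4 -4.7] [-0.063  0.009 -0.023]
```

View pics/r4.png

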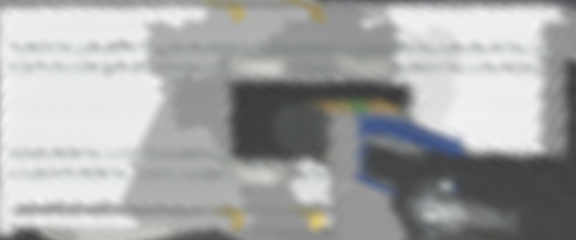

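```bash
cat > edge.py <<'E'
from rect import *
import pickle
def edge(s,d):
    r,xs,ys=rectify(s,d,h=19,f=4)
    g=cv2.GaussianBlur(r,(5,5),0).astype(float).mean(2)
    sel=(xs>-8)&(xs<12); p=np.median(g[sel],0)
    # darkest reach: find first place from -y where p falls through mid-level between bed before and body after
    for i in range(40,len(ys)-60):
        lo=p[i+8:i+48].mean(); hi=p[i-40:i-8].mean()
        m=(hi+lo)/2
        if hi-lo>40 and p[i]>=m>p[i+1] and lo<75: return ys[i]+(p[i]-m)/(p[i]-p[i+1])/4+43, hi, lo
    return None
if __name__=="__main__":
    for n in sys.argv[1:]: s,d=pickle.load(open(n+".pkl","rb")); print(n,s["time_s"],edge(s,d),meas(s,d)[0])
E
python3 edge.py r1 r2 r3 r4
python3 - <<'E'
from plan import *
s=bot.state();r=refpt(s);print(r,s["time_s"])
plan(6,23,10,1.3e-3,minjerk(r,[584.3,164.7,95],.5),w=1.3,s=s)
E
```

```text
r1 7.1 None -35.530898707391266
r2 9.7 None -22.75081624624505
r3 10.65 None -13.564632914840997
r4 13.35 (np.float64(22.431684027777777), np.float64(146.15625), np.float64(64.81666666666668)) 13.960831219116653
[584.27347199 164.57022409  95.03879312] 13.4
plan (tilt,y,v): [(np.float64(-6.4), np.float64(23.2), np.float64(1.9)), (np.float64(-4.3), np.float64(22.8), np.float64(-3.6)), (np.float64(-3.1), np.float64(21.9), np.float64(-7.3)), (np.float64(-2.1), np.float64(20.7), np.float64(-9.5)), (np.float64(-1.0), np.float64(19.3), np.float64(-10.8)), (np.float64(-0.5), np.float64(17.9), np.float64(-11.4))]
"linear": [[0.0005, 0.0, 0.0], [0.0003, -0.0, 0.0], [0.0001, -0.0, 0.0], [0.0, -0.0, 0.0], [-0.0, -0.0, 0.0], [-0.0001, -0.0, 0.0]]
"rotation": [[0.004, -0.374, -0.003], [0.004, -0.255, -0.003], [0.004, -0.186, -0.003], [0.004, -0.126, -0.003], [0.004, -0.067, -0.003], [0.004, -0.034, -0.003]]
6 rows
```

Request:
step_arm(linear=[[0.0005,0,0],[0.0003,0,0],[0.0001,0,0],[0,0,0],[0,0,0],[0,0,0]], rotation=[[0,-0.37,0],[0,-0.255,0],[0,-0.185,0],[0,-0.125,0],[0,-0.07,0],[0,-0.035,0]], hand=[-1,-1,-1,-1,-1,-1])

```text
time_s: 14.15
tcp_pos: [584.2, 164.7, 168.0]
orientation: [-2.37, 2.062, -0.002]
force: [-0.0, 0.5, -5.6]
finger_gap: 12.8
```

```bash
sed -i 's/lo<75/lo<95/' edge.py; cat > tk.py <<'E'
from edge import *
n=sys.argv[1]; N=int(sys.argv[2]) if len(sys.argv)>2 else 4
T=[];Y=[]
for i in range(N):
    s=bot.state();d=bot.get_image("scene");e=edge(s,d);b=meas(s,d)
    print(round(s["time_s"],3),s["tcp_pos"].round(1),"tilt",np.round(tilt(s),2),"edge",e and round(e[0],2),"band",b and (round(b[0],1),round(b[1],1),b[2]))
    if e: T.append(s["time_s"]);Y.append(e[0])
if len(T)>2: c=np.polyfit(np.array(T)-T[-1],Y,1);print("y,v",c[1].round(2),c[0].round(2))
r,_,_=rectify(s,d); cv2.imwrite(f"pics/{n}.png",r); pickle.dump((s,d),open(n+".pkl","wb"))
E
python3 edge.py r1 r2 r3 r4; python3 tk.py k1 4
```

```text
r1 7.1 (np.float64(-36.539772727272734), np.float64(230.95833333333334), np.float64(84.20833333333333)) -35.530898707391266
r2 9.7 None -22.75081624624505
r3 10.65 None -13.564632914840997
r4 13.35 (np.float64(22.431684027777777), np.float64(146.15625), np.float64(64.81666666666668)) 13.960831219116653
14.15 [584.2 164.7 168. ] tilt [ 0.88 -1.  ] edge 25.96 band (np.float64(16.2), np.float64(13.8), np.float64(68.0))
14.2 [584.2 164.7 168.1] tilt [ 0.84 -1.04] edge 25.9 band (np.float64(16.1), np.float64(13.8), np.float64(68.0))
14.25 [584.2 164.7 168. ] tilt [ 0.83 -0.98] edge 25.91 band (np.float64(16.2), np.float64(13.8), np.float64(67.0))
14.3 [584.2 164.7 168.1] tilt [ 0.81 -1.08] edge 25.94 band (np.float64(16.2), np.float64(13.8), np.float64(68.0))
y,v 25.92 -0.12
```

View pics/k1.png

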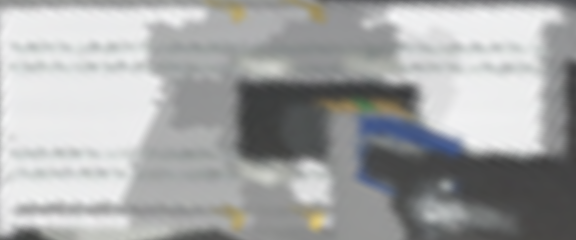

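```bash
cat > rest.py <<'E'
from plan import *
def rest(D,T,ref,fr,s,end,yaw=.1385):
    tg=[];P=np.array([584.3,164.7,95.])
    n=int(T*8)+2
    for k in range(1,n+1):
        u=(k-.5)/8/T
        th=(D*(60*u-180*u*u+120*u**3)/T**2/9810+np.sign(D)*fr+ref) if u<1 else end
        _,Rt=pose([0,0,0],yaw,th,-1.1e-3); tg.append((P-H*Rt.as_matrix()[:,2],Rt)); print(round(th*1e3,2),end=" ")
    print();L,A=rows(s,tg,4,3);show(L,A);print(n)
E
python3 -c "
from rest import *
rest(-26,2.0,1.0e-3,.3e-3,bot.state(),1.0e-3)"
```

```text
-0.43 -2.04 -2.9 -3.12 -2.82 -2.1 -1.1 0.08 1.32 2.5 3.5 4.22 4.52 4.3 3.44 1.83 1.0 1.0 
"linear": [[0.0, 0.0, 0.0001], [0.0001, 0.0, 0.0001], [0.0002, 0.0, 0.0001], [0.0002, 0.0, 0.0001], [0.0002, 0.0, 0.0001], [0.0001, 0.0, 0.0001], [0.0001, 0.0, 0.0001], [-0.0, 0.0, 0.0001], [-0.0001, 0.0, 0.0001], [-0.0002, 0.0, 0.0001], [-0.0003, 0.0, 0.0001], [-0.0003, 0.0, 0.0001], [-0.0003, 0.0, 0.0001], [-0.0003, 0.0, 0.0001], [-0.0003, 0.0, 0.0001], [-0.0001, 0.0, 0.0001], [-0.0001, 0.0, 0.0001], [-0.0001, 0.0, 0.0001]]
"rotation": [[0.0, -0.072, -0.002], [0.0, -0.165, -0.002], [0.0, -0.214, -0.002], [0.0, -0.227, -0.002], [0.0, -0.209, -0.002], [0.0, -0.168, -0.002], [0.0, -0.111, -0.002], [0.0, -0.043, -0.002], [0.0, 0.028, -0.002], [0.0, 0.095, -0.002], [0.0, 0.153, -0.002], [0.0, 0.194, -0.002], [0.0, 0.211, -0.002], [0.0, 0.199, -0.002], [0.0, 0.15, -0.002], [0.0, 0.057, -0.002], [0.0, 0.01, -0.002], [0.0, 0.01, -0.002]]
18
```

Request:
step_arm(linear=[[0,0,0],[0.0001,0,0],[0.0002,0,0],[0.0002,0,0],[0.0002,0,0],[0.0001,0,0],[0.0001,0,0],[0,0,0],[-0.0001,0,0],[-0.0002,0,0],[-0.0003,0,0],[-0.0003,0,0],[-0.0003,0,0],[-0.0003,0,0],[-0.0003,0,0],[-0.0001,0,0],[-0.0001,0,0],[-0.0001,0,0]], rotation=[[0,-0.07,0],[0,-0.165,0],[0,-0.215,0],[0,-0.227,0],[0,-0.21,0],[0,-0.168,0],[0,-0.11,0],[0,-0.043,0],[0,0.028,0],[0,0.095,0],[0,0.153,0],[0,0.194,0],[0,0.21,0],[0,0.2,0],[0,0.15,0],[0,0.057,0],[0,0.01,0],[0,0.01,0]], hand=[-1,-1,-1,-1,-1,-1,-1,-1,-1,-1,-1,-1,-1,-1,-1,-1,-1,-1])

```text
time_s: 16.6
tcp_pos: [584.2, 164.7, 168.1]
orientation: [-2.37, 2.062, -0.002]
force: [0.8, -0.2, -4.6]
finger_gap: 13.0
```

```bash
python3 tk.py k2 4
```

```text
16.6 [584.2 164.7 168.1] tilt [ 1.02 -1.1 ] edge 29.63 band (np.float64(20.2), np.float64(12.9), np.float64(42.0))
16.65 [584.2 164.7 168.1] tilt [ 1.01 -1.  ] edge 30.94 band (np.float64(21.6), np.float64(12.3), np.float64(18.0))
16.7 [584.2 164.8 168.1] tilt [ 1.01 -1.05] edge 31.72 band (np.float64(22.4), np.float64(13.9), np.float64(34.0))
16.75 [584.2 164.8 168. ] tilt [ 1.01 -1.01] edge 32.7 band (np.float64(23.1), np.float64(15.3), np.float64(24.0))
y,v 32.74 19.97
```

View pics/k2.png

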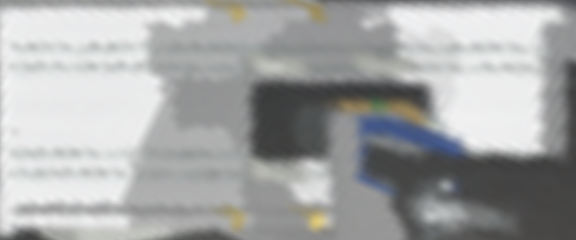

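```bash
cat > reg.py <<'E'
from plan import *
from edge import edge
def reg(n,y,v,w,r0=0.35,c=-0.016,fr=0.3,s=None,goal=0.,yaw=.1385,z=1.0):
    s=s or bot.state(); P=np.array([584.3,164.7,95.]); tg=[];O=[]
    for k in range(n):
        a=-w*w*(y-goal)-2*z*w*v; v2=v+a/8
        ym=y+(v+v2)/16; f=fr*np.sign(v+v2) if abs(v+v2)>4 else fr*(v+v2)/4
        th=a/9810+(r0+c*ym+f)*1e-3; y=y+(v+v2)/16; v=v2; O.append((round(th*1e3,1),round(y,1),round(v,1)))
        _,Rt=pose([0,0,0],yaw,th,-1.1e-3); tg.append((P-H*Rt.as_matrix()[:,2],Rt))
    print([tuple(map(float,o)) for o in O]);L,A=rows(s,tg,4,2);print([l[0] for l in L]);print([a[1] for a in A],n,"off",L[-1],A[-1])
E
python3 -c "
from reg import *
reg(8,33.7,20,1.4)"
```

```text
[(-12.4, 35.2, 4.7), (-8.7, 35.2, -5.6), (-5.9, 34.1, -12.2), (-3.8, 32.3, -16.3), (-2.2, 30.1, -18.5), (-1.1, 27.8, -19.4), (-0.4, 25.3, -19.4), (0.2, 22.9, -18.8)]
[0.001, 0.0007, 0.0005, 0.0004, 0.0003, 0.0002, 0.0001, 0.0001]
[-0.76, -0.55, -0.4, -0.27, -0.18, -0.12, -0.08, -0.05] 8 off [0.0001, -0.0, 0.0001] [0.0, -0.05, -0.0]
```

Request:
step_arm(linear=[[0.001,0,0],[0.0007,0,0],[0.0005,0,0],[0.0004,0,0],[0.0003,0,0],[0.0002,0,0],[0.0001,0,0],[0.0001,0,0]], rotation=[[0,-0.76,0],[0,-0.55,0],[0,-0.4,0],[0,-0.27,0],[0,-0.18,0],[0,-0.12,0],[0,-0.08,0],[0,-0.05,0]], hand=[-1,-1,-1,-1,-1,-1,-1,-1])

```text
time_s: 17.8
tcp_pos: [584.2, 164.7, 168.1]
orientation: [-2.369, 2.062, -0.001]
force: [-0.6, 0.0, -4.7]
finger_gap: 12.9
```

```bash
python3 tk.py k3 3
```

```text
17.8 [584.2 164.7 168.1] tilt [ 0.16 -1.05] edge 29.54 band (np.float64(20.2), np.float64(12.9), np.float64(42.0))
17.85 [584.2 164.7 168. ] tilt [ 0.19 -0.98] edge 28.81 band (np.float64(20.3), np.float64(12.9), np.float64(40.0))
17.9 [584.2 164.7 168.1] tilt [ 0.14 -1.07] edge 28.07 band (np.float64(19.8), np.float64(13.1), np.float64(50.0))
y,v 28.07 -14.71
```

```bash
python3 -c "
from reg import *
reg(10,27.4,-14.5,1.2,r0=.2,fr=.45)"
```

```text
[(-1.1, 25.6, -15.1), (-0.7, 23.7, -15.2), (-0.4, 21.8, -14.9), (-0.1, 20.0, -14.3), (0.0, 18.2, -13.6), (0.1, 16.6, -12.8), (0.2, 15.0, -12.0), (0.3, 13.6, -11.1), (0.3, 12.2, -10.2), (0.3, 11.0, -9.3)]
[0.0001, 0.0, 0.0, -0.0, -0.0, -0.0, -0.0, -0.0, -0.0, -0.0]
[-0.07, -0.05, -0.03, -0.02, -0.01, -0.0, 0.0, 0.01, 0.01, 0.01] 10 off [-0.0, -0.0, 0.0001] [0.0, 0.01, -0.0]
```

Request:
step_arm(linear=[[0.0001,0,0],[0,0,0],[0,0,0],[0,0,0],[0,0,0],[0,0,0],[0,0,0],[0,0,0],[0,0,0],[0,0,0]], rotation=[[0,-0.07,0],[0,-0.05,0],[0,-0.03,0],[0,-0.02,0],[0,-0.01,0],[0,0,0],[0,0,0],[0,0.01,0],[0,0.01,0],[0,0.01,0]], hand=[-1,-1,-1,-1,-1,-1,-1,-1,-1,-1])

```text
time_s: 19.2
tcp_pos: [584.2, 164.6, 168.1]
orientation: [-2.369, 2.062, -0.001]
force: [-0.6, 0.3, -5.4]
finger_gap: 13.2
```

```bash
python3 tk.py k4 3
```

```text
19.2 [584.2 164.6 168.1] tilt [ 0.34 -1.03] edge 23.35 band (np.float64(14.2), np.float64(13.1), np.float64(48.0))
19.25 [584.2 164.7 168.1] tilt [ 0.29 -1.01] edge 23.33 band (np.float64(14.1), np.float64(13.3), np.float64(49.0))
19.3 [584.2 164.6 168. ] tilt [ 0.33 -1.02] edge 23.36 band (np.float64(14.2), np.float64(13.2), np.float64(49.0))
y,v 23.35 0.1
```

View pics/k4.png

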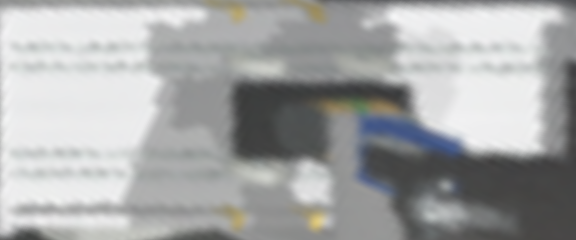

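```bash
python3 -c "
from reg import *
reg(10,23.4,0,1.3,r0=.1,c=-.012,fr=.8)"
```

```text
[(-5.0, 23.1, -4.9), (-3.6, 22.3, -8.2), (-2.6, 21.1, -10.2), (-1.9, 19.8, -11.4), (-1.3, 18.3, -11.9), (-0.9, 16.8, -11.9), (-0.6, 15.4, -11.6), (-0.4, 13.9, -11.1), (-0.3, 12.6, -10.4), (-0.2, 11.4, -9.7)]
[0.0004, 0.0003, 0.0002, 0.0001, 0.0001, 0.0001, 0.0, 0.0, 0.0, 0.0]
[-0.31, -0.23, -0.17, -0.13, -0.09, -0.07, -0.06, -0.04, -0.04, -0.03] 10 off [0.0, -0.0001, 0.0] [0.0, -0.03, 0.0]
```

Request:
step_arm(linear=[[0.0004,0,0],[0.0003,0,0],[0.0002,0,0],[0.0001,0,0],[0.0001,0,0],[0.0001,0,0],[0,0,0],[0,0,0],[0,0,0],[0,0,0]], rotation=[[0,-0.31,0],[0,-0.23,0],[0,-0.17,0],[0,-0.13,0],[0,-0.09,0],[0,-0.07,0],[0,-0.06,0],[0,-0.04,0],[0,-0.04,0],[0,-0.03,0]], hand=[-1,-1,-1,-1,-1,-1,-1,-1,-1,-1])

```text
time_s: 20.6
tcp_pos: [584.2, 164.6, 168.0]
orientation: [-2.369, 2.062, -0.001]
force: [-0.2, 0.3, -4.6]
finger_gap: 13.2
```

```bash
python3 tk.py k5 3
```

```text
20.6 [584.2 164.6 168. ] tilt [-0.2  -1.06] edge 9.35 band (np.float64(1.2), np.float64(13.8), np.float64(45.0))
20.65 [584.2 164.7 168. ] tilt [-0.21 -1.07] edge 8.6 band (np.float64(1.0), np.float64(13.9), np.float64(40.0))
20.7 [584.2 164.7 168.1] tilt [-0.22 -1.06] edge 7.98 band (np.float64(0.3), np.float64(14.2), np.float64(35.0))
y,v 7.96 -13.67
```

```bash
python3 -c "
from reg import *
reg(10,7.3,-13.5,1.9,r0=.1,c=-.012,fr=.8)"
```

```text
[(1.8, 5.8, -10.4), (1.1, 4.7, -8.1), (0.7, 3.8, -6.3), (0.3, 3.0, -5.0), (0.1, 2.5, -4.0), (-0.1, 2.0, -3.2), (-0.2, 1.7, -2.6), (-0.3, 1.4, -2.1), (-0.4, 1.1, -1.7), (-0.3, 0.9, -1.4)]
[-0.0002, -0.0001, -0.0001, -0.0001, -0.0, -0.0, -0.0, -0.0, -0.0, -0.0]
[0.11, 0.07, 0.05, 0.03, 0.01, 0.0, -0.0, -0.01, -0.01, -0.01] 10 off [-0.0, -0.0, 0.0001] [0.0, -0.01, 0.0]
```

Request:
step_arm(linear=[[-0.0002,0,0],[-0.0001,0,0],[-0.0001,0,0],[0,0,0],[0,0,0],[0,0,0],[0,0,0],[0,0,0]], rotation=[[0,0.11,0],[0,0.07,0],[0,0.05,0],[0,0.03,0],[0,0.015,0],[0,0.015,0],[0,0.015,0],[0,0.015,0]], hand=[-1,-1,-1,-1,-1,-1,-1,-1])

```text
time_s: 21.75
tcp_pos: [584.2, 164.7, 168.1]
orientation: [-2.369, 2.062, -0.001]
force: [0.4, -0.4, -5.3]
finger_gap: 13.8
```

```bash
python3 tk.py k6 4; python3 - <<'E'
from h import *
import pickle
s,d=pickle.load(open("k6.pkl","rb"));z=d["img"][95:245,240:400];cv2.imwrite("pics/k6s.png",cv2.resize(z,None,fx=4,fy=4,interpolation=cv2.INTER_CUBIC))
E
```

```text
21.75 [584.2 164.7 168.1] tilt [ 0.04 -1.05] edge 1.95 band (np.float64(-3.5), np.float64(4.1), np.float64(133.0))
21.8 [584.2 164.7 168.1] tilt [ 0.04 -1.02] edge 1.96 band (np.float64(-4.4), np.float64(6.7), np.float64(121.0))
21.85 [584.2 164.7 168.1] tilt [ 0.05 -1.02] edge 1.97 band (np.float64(-3.6), np.float64(4.0), np.float64(121.0))
21.9 [584.2 164.7 168.1] tilt [ 0.04 -1.05] edge 2.07 band (np.float64(-4.1), np.float64(6.4), np.float64(135.0))
y,v 2.04 0.75
```

View pics/k6.png

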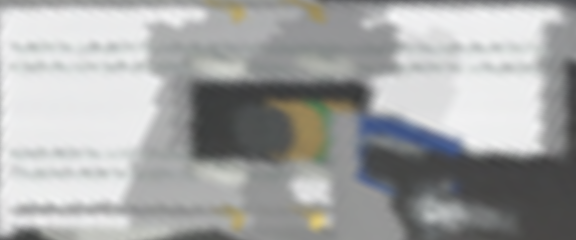

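View pics/k6s.png

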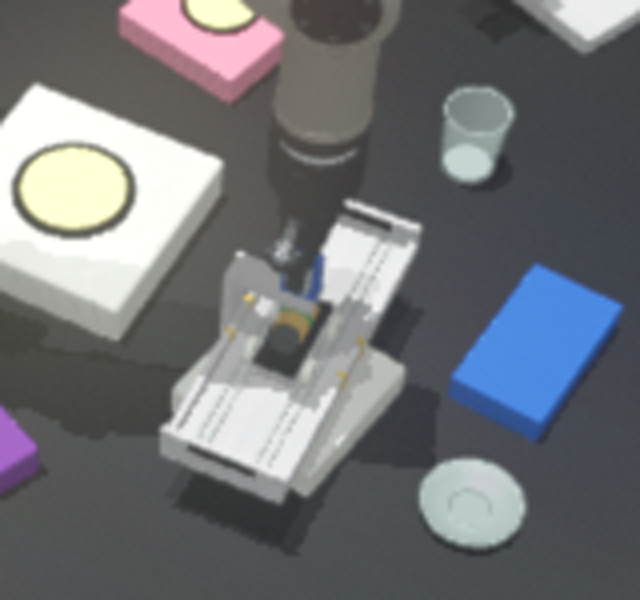

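Request:
step_arm(linear=[[0,0,0],[0,0,0],[0,0,0],[0,0,0],[0,0,0],[0,0,0],[0,0,0],[0,0,0],[0,0,0],[0,0,0],[0,0,0],[0,0,0],[0,0,0],[0,0,0],[0,0,0],[0,0,0],[0,0,0],[0,0,0],[0,0,0],[0,0,0]], rotation=[[0,0,0],[0,0,0],[0,0,0],[0,0,0],[0,0,0],[0,0,0],[0,0,0],[0,0,0],[0,0,0],[0,0,0],[0,0,0],[0,0,0],[0,0,0],[0,0,0],[0,0,0],[0,0,0],[0,0,0],[0,0,0],[0,0,0],[0,0,0]], hand=[-1,-1,-1,-1,-1,-1,-1,-1,-1,-1,-1,-1,-1,-1,-1,-1,-1,-1,-1,-1])

```text
time_s: 24.45
tcp_pos: [584.2, 164.7, 168.0]
orientation: [-2.369, 2.062, -0.001]
force: [-0.5, -0.4, -5.9]
finger_gap: 13.2
```

```bash
python3 tk.py k7 2; python3 - <<'E'
from h import *
from plant import bot
d=bot.get_image("top");z=d["img"][130:260,170:330];cv2.imwrite("pics/k7t.png",cv2.resize(z,None,fx=4,fy=4,interpolation=cv2.INTER_CUBIC))
E
```

```text
24.45 [584.2 164.7 168. ] tilt [ 0.05 -1.04] edge 1.95 band (np.float64(-3.9), np.float64(6.9), np.float64(96.0))
24.5 [584.2 164.7 168.1] tilt [ 0.01 -1.04] edge 1.96 band (np.float64(-4.1), np.float64(6.4), np.float64(133.0))
```

View pics/k7t.png

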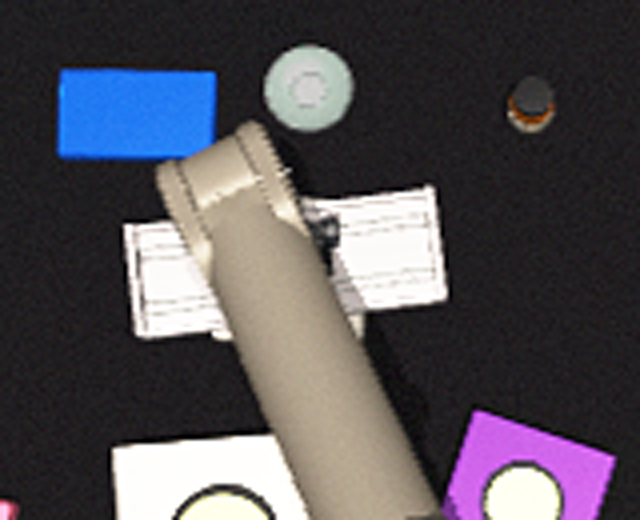

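```bash
python3 -c "
from h import *;import pickle
T,S=pickle.load(open('cal.pkl','rb'));print(onz(T,(241.2,195.2),111))"
```

```text
[582.34495915 162.53857408 111.        ]
```

Request:
step_arm(linear=[[0,0,0],[0,0,0],[0,0,0],[0,0,0],[0,0,0],[0,0,0],[0,0,0],[0,0,0],[0,0,0],[0,0,0],[0,0,0],[0,0,0],[0,0,0],[0,0,0],[0,0,0],[0,0,0],[0,0,0],[0,0,0],[0,0,0],[0,0,0]], rotation=[[0,0,0],[0,0,0],[0,0,0],[0,0,0],[0,0,0],[0,0,0],[0,0,0],[0,0,0],[0,0,0],[0,0,0],[0,0,0],[0,0,0],[0,0,0],[0,0,0],[0,0,0],[0,0,0],[0,0,0],[0,0,0],[0,0,0],[0,0,0]], hand=[-1,-1,-1,-1,-1,-1,-1,-1,-1,-1,-1,-1,-1,-1,-1,-1,-1,-1,-1,-1])

```text
time_s: 27.1
tcp_pos: [584.2, 164.7, 168.0]
orientation: [-2.369, 2.062, -0.001]
force: [0.0, 0.1, -5.8]
finger_gap: 13.3
```

```bash
python3 tk.py k8 2
```

```text
27.1 [584.2 164.7 168. ] tilt [ 0.07 -1.02] edge 1.96 band (np.float64(-3.9), np.float64(5.0), np.float64(107.0))
27.15 [584.2 164.7 168.1] tilt [ 0.02 -1.07] edge 1.97 band (np.float64(-4.7), np.float64(6.2), np.float64(121.0))
```

Tray held over the lamp since 21.75 s with the trolley motionless (edge 1.95–1.97 mm), more than 5 s. One more second of holding for margin, then hand in.

Request:
step_arm(linear=[[0,0,0],[0,0,0],[0,0,0],[0,0,0],[0,0,0],[0,0,0],[0,0,0],[0,0,0]], rotation=[[0,0,0],[0,0,0],[0,0,0],[0,0,0],[0,0,0],[0,0,0],[0,0,0],[0,0,0]], hand=[-1,-1,-1,-1,-1,-1,-1,-1])

```text
time_s: 28.2
tcp_pos: [584.2, 164.7, 168.1]
orientation: [-2.369, 2.062, -0.001]
force: [-0.2, 0.6, -5.2]
finger_gap: 13.4
```

```bash
python3 tk.py k9 1; python3 -c "
from plant import bot
print(bot.finish_job())"
```

```text
28.2 [584.2 164.7 168.1] tilt [ 0.06 -1.05] edge 1.93 band (np.float64(-3.4), np.float64(4.1), np.float64(134.0))
the job is handed in; nothing more can be done
None
```

I gripped the lens tray by its blue grip and carried it to the smaller white lamp. By tilting, I brought the trolley to rest between the yellow marks, and I handed the job in at about 28 s while still holding the tray.

- **Tray position:** the measured tool position puts the tray's middle within about 1 mm of the middle of the glass, with the underside about 35 mm above it. A rough top-camera check puts it about 3 mm off.
- **Trolley position:** it stayed motionless from 21.75 s to 28.2 s, about 6.5 s. The rear edge of the trolley body puts it at about +2 mm. The partly hidden green band puts it at about −4 mm. The two disagree by about 6 mm, but both are well inside the ±20 mm marks.
- **End stops and contact:** in the measurements the trolley stayed between about −64 and +33 mm, against stops at ±101 mm. I saw nothing touch it, and I kept clear of the other things on the bench.
- **What went wrong on the way:** the first attempt to centre the trolley over the lamp overshot, because the tilt that counted as level had shifted with the load. I corrected this with further camera checks.

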